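# Twist a jammed parts cup out of its stand and complete the kitting tray

## Robot

A 7-joint arm with a two-finger parallel gripper is mounted at the origin on the work surface. World frame = base frame: x ahead of the robot, y to its left, z up, the work surface at z = 0. Lengths are in m, angles in rad, forces in N, time in s.
With the tool pointing down it reaches from about 0.425 to 0.875 m from the base axis. Payload 4.7 kg.
Tool frame: the origin (TCP) lies midway between the tips of the shut fingers; the grasp point (between the pads) lies 19 mm behind it (ctrl.grip_point_offset is the distance from the TCP to the grasp point, in m); z points along the fingers, y is the line along which they close (so a half turn about z gives the same grasp; the last joint's range is limited). The gripper opens to 87 mm and grips with 3 to 60 N. Pads are 19 mm wide; open, the fingers measure 117 mm over their backs; the gripper's body (75 mm by 190 mm) begins 51 mm behind the grasp point.
Start: joints at [1.203, 0.321, -0.07, 1.45, 0.023, 1.371, -0.057], TCP at [0.242, -0.603, 0.223] pointing down, gripper open.
Joint ranges: [-2.86, 2.86], [-0.3, 2.09], [-1.38, 1.24], [0.06, 2.45], [-1.56, 4.7], [0.09, 2.05], [-2.69, 2.69]. Speed limits (rad/s): [2.57, 2.57, 3.14, 3.14, 3.14, 3.14, 3.14].

## Interface

Orientations are given as a rotation vector (axis times angle).
In Python, from bench import ctrl gives the robot as it stands. The module is installed in compiled form; this text tells all that it offers.
- The arm moves only by the shell command python3 -m handwheel 'ROWS' [OPENING] [FORCE]. ROWS is JSON, a list of rows, each an object of numbers: "x", "y", "z": the shift along the tool's x, y, z in m; "wx", "wy", "wz": the turn, a rotation vector about the tool's x, y, z in degrees. A call has 1 to 10 rows; each row is the pose to reach, as a shift and turn from the pose commanded when the call began, along the tool's axes at that moment; what a row does not reach only later rows make up. A row lasts 1/12 s, in which the tool goes at most 41.7 mm and 7.16 degrees, less where a joint would pass 70% of its speed; a pose out of reach is approached as far as the arm can. A call with a gripper value outside its range is refused whole. OPENING is the finger opening in m, from 0 to 0.087, set as the call begins (- or left out, the last holds). The fingers move at their own pace and stop on an object; FORCE is the grip in N (left out, the last holds). Time passes only in rows, so rows that repeat a pose let the fingers close. It gives the time, the measured TCP pose, the force, the opening and the grip force at its end, in the units of the state.
- ctrl.get_state(): the state, without advancing time (a new reading comes with each control period).
- ctrl.get_image(name): name is "scene" or "top" or "wrist"; returns a dict with "image" (400x640x3 uint8, red, green, blue), "K" (3x3 intrinsics, pixels), "world_to_cam" (4x4, takes a point from world to camera coordinates); the wrist camera has in their place "hand_eye" (4x4, takes a point from camera to tool coordinates, whose origin is the TCP and whose axes are the flange's). Camera axes: x right, y down, z forward; pixel columns grow to the right and rows downward; lengths in m; the calibration is good to about 2 mm. A picture is of the moment at which its call begins: read the wrist's pose just before it. There is no depth.
- ctrl.close_job(): hands the job in; it is judged then, once.
The state is a dict: "time": time; "joint_positions": joint angles; "qd": joint speeds; "joint_torque": joint torques, N m; "position": TCP position; "tool_rot": TCP orientation; "ft_force": force on the tool from outside, world axes, zero at the start; "torque": the same for the moment, N m; "grip_width": opening from 0.0 (shut) to 1.0 (fully open); "grip_force": force on a finger pad.
Only numpy, scipy, OpenCV 4.12 (cv2) and the standard library are available. Lean on these libraries where they do the work, as an engineer would, in place of code of your own. Each camera call takes 0.05 s, during which the arm holds its last target. There are 200 camera calls.

## Task

One cell of the grey kitting tray still lacks its parts cup, and the spare cup is jammed in the holder of the leaning cup stand. Grip the spare by its rim, give it a firm twist of about 30 degrees to break it loose while it is still nested, then draw it out along the lean of the stand. Set it down gently, upright and flat on the floor of the empty cell, let go, and leave the other cups and everything else on the bench as they are.

Things in the scene. Friction and masses are not known exactly. Their poses are not given: they have to be found in the camera images.
- spare_mid (a point): The spare cup, jammed in the leaning holder: plain round aluminium cup, 72 mm tall, 46 mm across the foot, 56 mm across the rim, 3 mm wall, open top, 70 to 140 g. The point is its centre, half-way up its axis (36 mm from foot and rim); +z runs along the axis from foot to rim. At the start its foot is 38 mm down in the holder and its last 34 mm, with the rim, stand proud.
- holder_mouth (a point): Centre of the holder's mouth: a light-grey cup, 69 mm across the mouth, clamped to a steel stand fixed to the bench. +z points out of the mouth along its axis, leaning 35 degrees from vertical to the robot's side; the spare leaves along +z; +y is level. Mouth 85 mm above the bench. The spare turns about this axis, either way.
- cell0 (a point): Centre of the floor of cell 1 of the grey divided tray (fixed, 78 x 284 mm, walls 30 mm high, dividers 26 mm; four cells in a row, pitch 70 mm, each 70 x 66 mm inside, floor 4 mm above the bench). +y runs along the row, +x across it. Three of the four cells hold a cup; which one is empty varies.
- cell1 (a point): Centre of the floor of cell 2 of the grey divided tray (fixed, 78 x 284 mm, walls 30 mm high, dividers 26 mm; four cells in a row, pitch 70 mm, each 70 x 66 mm inside, floor 4 mm above the bench). +y runs along the row, +x across it. Three of the four cells hold a cup; which one is empty varies.
- cell2 (a point): Centre of the floor of cell 3 of the grey divided tray (fixed, 78 x 284 mm, walls 30 mm high, dividers 26 mm; four cells in a row, pitch 70 mm, each 70 x 66 mm inside, floor 4 mm above the bench). +y runs along the row, +x across it. Three of the four cells hold a cup; which one is empty varies.
- cell3 (a point): Centre of the floor of cell 4 of the grey divided tray (fixed, 78 x 284 mm, walls 30 mm high, dividers 26 mm; four cells in a row, pitch 70 mm, each 70 x 66 mm inside, floor 4 mm above the bench). +y runs along the row, +x across it. Three of the four cells hold a cup; which one is empty varies.
- cup_a_mid (a point): One of the three aluminium parts cups already standing in the tray, upright with some small parts in it; same cup as the spare. The point is its centre, half-way up, 36 mm above the cell's floor.
- cup_b_mid (a point): One of the three aluminium parts cups already standing in the tray, upright with some small parts in it; same cup as the spare. The point is its centre, half-way up, 36 mm above the cell's floor.
- cup_c_mid (a point): One of the three aluminium parts cups already standing in the tray, upright with some small parts in it; same cup as the spare. The point is its centre, half-way up, 36 mm above the cell's floor.
- strippers: 165 mm wire strippers with red handles lying flat on the bench, about 15 mm thick; origin under the jaw pivot. To be left alone.
- board: Circuit board with a small display in a white case, 105 x 150 x 36 mm, on the bench; origin at the centre of its underside. To be left alone.
- spool: Solder spool, 60 mm across and 46 mm high, standing on its flange; origin at the centre of its underside. To be left alone.
- flux: Amber flux jar, 42 mm across and 40 mm high; origin at the centre of its underside. To be left alone.
- driver: 170 mm screwdriver lying on the bench; origin under its middle. To be left alone.
- tweezers: 115 mm steel tweezers lying on the bench; origin under their middle. To be left alone.
- holder: The holder cup itself, 72 mm tall, origin at the centre of its underside, axes as at its mouth. Its three springy snap ribs press on three beaded ribs, 10 mm wide, of the spare's wall, 120 degrees apart. A straight pull meets 25 N and more, a turn about 0.7 N m; once the spare is turned by 20 to 40 degrees, either way, the ribs no longer meet and it slides out freely.
Not all that is in view belongs to the job. What is shaped like the part that bears spare_mid but purple or turquoise is not meant. What is shaped like the part that bears holder_mouth but pink is not meant.

How it is judged:
By the outcome, as a careful person would: the job done as asked, in the order asked, and still so for the second after the job is handed in, with the robot touching nothing.
It also fails if it takes over 42 s, if anything falls off the work surface, if the arm or the gripper's body presses on something with over 40 N, if the wrist force passes 120 N, or if a joint passes its speed limit or range.

## Working session

There is one attempt and no reset: what is moved stays moved. The work goes in short steps, Python scripts to look and compute and a shell command to move; the robot and the scene stay as the last step left them, time stands still between calls to the robot, and variables do not carry over. Pictures are saved under pics/ and viewed, at most 10 in all, crops included, and the job is handed in when it is done.

```bash
mkdir -p pics; python3 - <<'E'
from bench import ctrl
import cv2,numpy as np
s=ctrl.get_state();print({k:np.round(v,3).tolist() for k,v in s.items()},ctrl.grip_point_offset)
for n in("scene","top"):
    r=ctrl.get_image(n);cv2.imwrite(f"pics/{n}.png",r["image"][:,:,::-1]);np.savez(f"{n}.npz",**r)
    print(n,r["K"].round(1).tolist(),r["world_to_cam"].round(3).tolist())
E
```

```text
{'time': 0.0, 'joint_positions': [1.203, 0.322, -0.07, 1.452, 0.023, 1.371, -0.057], 'qd': [0.002, -0.001, 0.003, -0.0, -0.0, -0.001, 0.002], 'joint_torque': [0.0, -49.13, -0.404, -31.253, -0.064, 0.044, 0.0], 'position': [0.242, -0.603, 0.221], 'tool_rot': [-3.083, -0.596, 0.001], 'ft_force': [-0.466, 0.351, -0.151], 'torque': [-0.032, -0.013, 0.056], 'grip_force': 0.0, 'grip_width': 0.997} 0.0187
scene [[451.6, 0.0, 320.1], [0.0, 451.6, 207.1], [0.0, 0.0, 1.0]] [[0.555, 0.832, 0.009, -0.352], [0.542, -0.353, -0.762, -0.225], [-0.631, 0.428, -0.647, 1.602], [0.0, 0.0, 0.0, 1.0]]
top [[469.3, 0.0, 329.9], [0.0, 469.3, 190.7], [0.0, 0.0, 1.0]] [[0.017, -1.0, 0.004, 0.012], [-0.996, -0.017, -0.086, 0.558], [0.086, -0.003, -0.996, 1.264], [0.0, 0.0, 0.0, 1.0]]
```

View pics/scene.png

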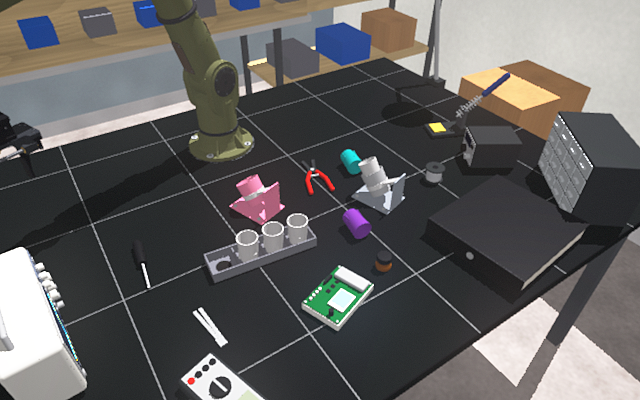

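View pics/top.png

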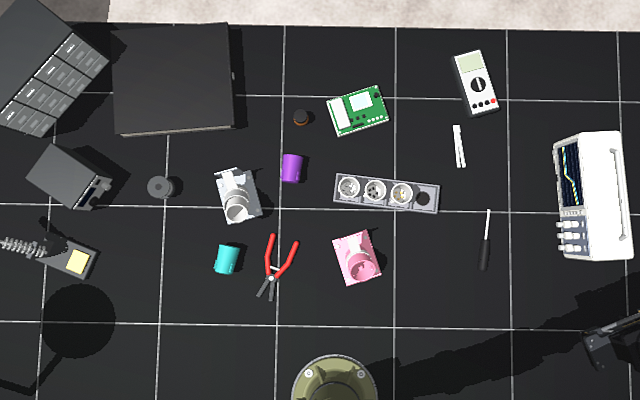

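Candidates: light-grey stand with aluminium cup at top (237,207) / scene (375,180), and pink stand at top (358,258) / scene (255,195). The grey one fits; the pink holder is excluded, as are the loose purple and turquoise cups. The empty cell is the right end cell, top (423,198) / scene (223,264). An enlarged crop to confirm:

```bash
python3 - <<'E'
import cv2,numpy as np
a=cv2.imread("pics/scene.png");b=cv2.imread("pics/top.png")
A=cv2.resize(a[140:220,340:420],(400,400),interpolation=cv2.INTER_CUBIC)
B=cv2.resize(b[155:235,200:280],(400,400),interpolation=cv2.INTER_CUBIC)
C=cv2.resize(b[165:222,325:445],(400,190),interpolation=cv2.INTER_CUBIC)
D=cv2.resize(a[210:286,200:320],(400,190*1),interpolation=cv2.INTER_CUBIC)
cv2.imwrite("pics/crop.png",np.vstack([np.hstack([A,B]),np.hstack([D,C])]))
E
```

```text
(no output)
```

View pics/crop.png

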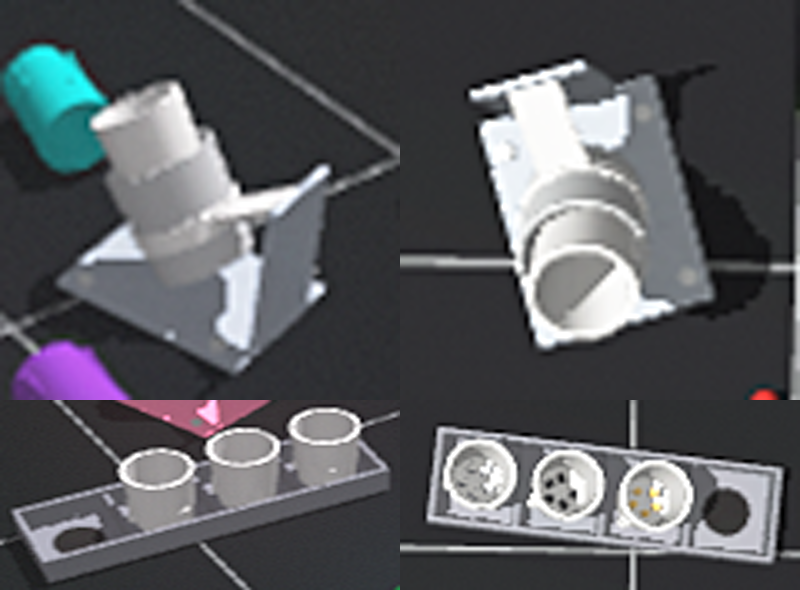

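Confirmed: the plain aluminium cup sits in the light-grey holder (rim centre about top (236.5,213.4), scene (367.5,162)). The tray's right-hand end cell is empty; its neighbours hold cups with parts.

```bash
cat > h.py <<'E'
import numpy as np
def cam(n):
    r=np.load(n+".npz");return r["K"],r["world_to_cam"]
def ray(n,p,KW=None):
    K,W=KW or cam(n);R,t=W[:3,:3],W[:3,3]
    d=R.T@np.linalg.solve(K,[p[0],p[1],1.]);return -R.T@t,d/np.linalg.norm(d)
def plane(n,p,z,KW=None):
    c,d=ray(n,p,KW);return c+d*(z-c[2])/d[2]
def tri(rays):
    A=sum(np.eye(3)-np.outer(d,d) for c,d in rays);b=sum((np.eye(3)-np.outer(d,d))@c for c,d in rays)
    X=np.linalg.solve(A,b);return X,[np.linalg.norm(np.cross(X-c,d)) for c,d in rays]
E
python3 - <<'E'
from h import *
X,e=tri([ray("top",(236.5,213.4)),ray("scene",(367.5,162))]);print("rim",X.round(4),np.round(e,4))
P=lambda u,v,z:plane("top",(200+(u-400)/5,155+v/5),z)
for a,b in(((480,125),(540,345)),((655,75),(712,295))):
    d=P(*b,.004)-P(*a,.004);print("yaw",np.degrees(np.arctan2(d[1],d[0])))
T=lambda u,v,z:plane("top",(325+(u-400)/3.3333,165+(v-400)/3.3333),z)
c=[T(*p,.03) for p in((438,428),(785,466),(772,563),(430,520))]
for i in range(4): print(c[i].round(4),np.linalg.norm(c[i]-c[(i+1)%4]).round(4))
m=sum(c)/4;ax=(c[0]-c[1])+(c[3]-c[2]);ax/=np.linalg.norm(ax);print("ctr",m,"axis",ax)
print("cell",m-ax*.105)
for p in((480,474),(570,487),(655,495)):
    q=T(*p,.076);print("cup",q.round(4),((q-m)@ax).round(4),np.cross(ax,q-m)[2].round(4))
th=np.radians(35)
E
```

```text
rim [0.4896 0.2613 0.1065] [0.0022 0.0022]
yaw -162.75551944299832
yaw -163.8338026019559
[0.6052 0.0046 0.03  ] 0.2866
[ 0.5788 -0.2808  0.03  ] 0.0805
[ 0.499 -0.27   0.03 ] 0.2815
[0.5294 0.0099 0.03  ] 0.0761
ctr [ 0.553121  -0.1340851  0.03     ] axis [0.09982235 0.99500528 0.        ]
cell [ 0.54263965 -0.23856065  0.03      ]
cup [ 0.5635 -0.0285  0.076 ] 0.1061 0.0002
cup [ 0.5545 -0.0997  0.076 ] 0.0343 0.0021
cup [ 0.5493 -0.167   0.076 ] -0.0331 0.0005
```

```bash
cat >> h.py <<'E'
from scipy.spatial.transform import Rotation as Ro
az=np.radians(-163.3);l=np.array([.5736*np.cos(az),.5736*np.sin(az),.8192])
u=-np.array([np.cos(az),np.sin(az),0])
def Rspare(psi):
    y=.8192*u+np.array([0,0,.5736]);z=-l
    return Ro.from_matrix(np.c_[np.cross(y,z),y,z])*Ro.from_euler("z",psi,degrees=True)
def Rplace():
    y=np.array([.995,-.0998,0]);z=np.array([0,0,-1.]);return Ro.from_matrix(np.c_[np.cross(y,z),y,z])
def rel(p,R,s):
    R0=Ro.from_rotvec(s["tool_rot"]);d=R0.inv().apply(np.array(p)-s["position"]);w=(R0.inv()*R).as_rotvec(degrees=True)
    print("shift",d.round(4),"turn",w.round(2),"norms",np.linalg.norm(d).round(3),np.linalg.norm(w).round(1))
E
python3 - <<'E'
from h import *
from bench import ctrl
for t,sc in(((475,95),(325,170)),((583,68),(270,265))):
    X,e=tri([ray("top",(200+(t[0]-400)/5,155+t[1]/5)),ray("scene",(340+sc[0]/5,140+sc[1]/5))]);q=X-[.49,.261,.113];print(X.round(3),np.round(e,4),"along l",(q@l).round(3),"perp",np.linalg.norm(q-l*(q@l)).round(3))
s=ctrl.get_state();rim=np.array([.490,.261,.111])
rel([.48,-.2,.34],Ro.from_rotvec(s["tool_rot"]),s)
rel(rim+l*.13,Rspare(0),s); rel(rim+l*.13,Rspare(-15),s)
E
```

```text
[0.59  0.321 0.101] [0.0014 0.0014] along l -0.075 perp 0.09
[0.609 0.271 0.065] [0.0005 0.0005] along l -0.106 perp 0.072
shift [ 0.3709 -0.2853 -0.118 ] turn [0. 0. 0.] norms 0.483 0.0
shift [ 0.4778 -0.7159  0.0052] turn [-28.37  25.78 -81.99] norms 0.861 90.5
shift [ 0.4778 -0.7159  0.0052] turn [-32.64  22.65 -96.38] norms 0.861 104.2
```

```bash
A='{"x":0.37,"y":-0.285,"z":-0.12,"wz":-45}'; python3 -m handwheel '[{"x":0.37,"y":-0.285,"z":-0.12,"wz":-45},{"x":0.37,"y":-0.285,"z":-0.12,"wz":-45},{"x":0.37,"y":-0.285,"z":-0.12,"wz":-45},{"x":0.37,"y":-0.285,"z":-0.12,"wz":-45},{"x":0.37,"y":-0.285,"z":-0.12,"wz":-45},{"x":0.37,"y":-0.285,"z":-0.12,"wz":-45},{"x":0.37,"y":-0.285,"z":-0.12,"wz":-45},{"x":0.37,"y":-0.285,"z":-0.12,"wz":-45},{"x":0.37,"y":-0.285,"z":-0.12,"wz":-45},{"x":0.37,"y":-0.285,"z":-0.12,"wz":-45}]' 0.087 5
python3 - <<'E'
from h import *
from bench import ctrl
s=ctrl.get_state();rim=np.array([.490,.261,.111])
for q in(0,-15,15):rel(rim+l*.13,Rspare(q),s)
E
```

```text
shift [ 0.4778 -0.7159  0.0052] turn [-28.37  25.78 -81.99] norms 0.861 90.5
shift [ 0.4778 -0.7159  0.0052] turn [-32.64  22.65 -96.38] norms 0.861 104.2
shift [ 0.4778 -0.7159  0.0052] turn [-24.04  28.41 -67.55] norms 0.861 77.1invalid input at $[0]: expected keys x, y, z, wx, wy, wz
```

```bash
python3 -m handwheel '[{"x":0.37,"y":-0.285,"z":-0.12,"wx":0,"wy":0,"wz":-45},{"x":0.37,"y":-0.285,"z":-0.12,"wx":0,"wy":0,"wz":-45},{"x":0.37,"y":-0.285,"z":-0.12,"wx":0,"wy":0,"wz":-45},{"x":0.37,"y":-0.285,"z":-0.12,"wx":0,"wy":0,"wz":-45},{"x":0.37,"y":-0.285,"z":-0.12,"wx":0,"wy":0,"wz":-45},{"x":0.37,"y":-0.285,"z":-0.12,"wx":0,"wy":0,"wz":-45},{"x":0.37,"y":-0.285,"z":-0.12,"wx":0,"wy":0,"wz":-45},{"x":0.37,"y":-0.285,"z":-0.12,"wx":0,"wy":0,"wz":-45},{"x":0.37,"y":-0.285,"z":-0.12,"wx":0,"wy":0,"wz":-45},{"x":0.37,"y":-0.285,"z":-0.12,"wx":0,"wy":0,"wz":-45}]' 0.087 5
python3 - <<'E'
from h import *
from bench import ctrl
s=ctrl.get_state();rim=np.array([.490,.261,.111])
for q in(0,-15,15):rel(rim+l*.13,Rspare(q),s)
E
```

```text
time: 0.93
position: [0.4475, -0.2536, 0.3265]
tool_rot: [2.622, 1.731, -0.001]
ft_force: [0.9, -0.9, 0.2]
grip_width: 0.995
grip_force: 0.0
shift [ 0.4422 -0.2203  0.1089] turn [-33.58  12.18 -38.56] norms 0.506 52.6
shift [ 0.4422 -0.2203  0.1089] turn [-35.51   7.83 -53.06] norms 0.506 64.3
shift [ 0.4422 -0.2203  0.1089] turn [-31.33  16.26 -24.05] norms 0.506 42.7
```

```bash
python3 -m handwheel '[{"x":0.25,"y":-0.16,"z":0.0,"wx":-10,"wy":5,"wz":-12},{"x":0.25,"y":-0.16,"z":0.0,"wx":-10,"wy":5,"wz":-12},{"x":0.25,"y":-0.16,"z":0.0,"wx":-10,"wy":5,"wz":-12},{"x":0.25,"y":-0.16,"z":0.0,"wx":-10,"wy":5,"wz":-12},{"x":0.442,"y":-0.22,"z":0.109,"wx":-31.3,"wy":16.3,"wz":-24},{"x":0.442,"y":-0.22,"z":0.109,"wx":-31.3,"wy":16.3,"wz":-24},{"x":0.442,"y":-0.22,"z":0.109,"wx":-31.3,"wy":16.3,"wz":-24},{"x":0.442,"y":-0.22,"z":0.109,"wx":-31.3,"wy":16.3,"wz":-24},{"x":0.442,"y":-0.22,"z":0.109,"wx":-31.3,"wy":16.3,"wz":-24},{"x":0.442,"y":-0.22,"z":0.109,"wx":-31.3,"wy":16.3,"wz":-24}]' 
python3 - <<'E'
from h import *
from bench import ctrl
s=ctrl.get_state();rim=np.array([.490,.261,.111])
for q in(0,15):rel(rim+l*.13,Rspare(q),s)
print(np.round(s["joint_positions"],2))
E
```

```text
time: 1.77
position: [0.4586, -0.0556, 0.2567]
tool_rot: [2.227, 2.008, 0.432]
ft_force: [-0.0, 0.5, -0.1]
grip_width: 0.999
grip_force: 0.0
shift [ 0.2828 -0.0836  0.0575] turn [-17.42   2.32 -22.8 ] norms 0.3 28.8
shift [ 0.2828 -0.0836  0.0575] turn [-16.87   4.55  -7.92] norms 0.3 19.2
[ 0.46 -0.3  -0.22  2.04 -0.26  1.15  0.22]
```

```bash
python3 -m handwheel '[{"x":0.28,"y":-0.085,"z":0.055,"wx":-17,"wy":4.5,"wz":-8},{"x":0.28,"y":-0.085,"z":0.055,"wx":-17,"wy":4.5,"wz":-8},{"x":0.28,"y":-0.085,"z":0.055,"wx":-17,"wy":4.5,"wz":-8},{"x":0.28,"y":-0.085,"z":0.055,"wx":-17,"wy":4.5,"wz":-8},{"x":0.28,"y":-0.085,"z":0.055,"wx":-17,"wy":4.5,"wz":-8},{"x":0.28,"y":-0.085,"z":0.055,"wx":-17,"wy":4.5,"wz":-8},{"x":0.28,"y":-0.085,"z":0.055,"wx":-17,"wy":4.5,"wz":-8},{"x":0.28,"y":-0.085,"z":0.055,"wx":-17,"wy":4.5,"wz":-8},{"x":0.28,"y":-0.085,"z":0.055,"wx":-17,"wy":4.5,"wz":-8},{"x":0.28,"y":-0.085,"z":0.055,"wx":-17,"wy":4.5,"wz":-8}]' 
cat > w.py <<'E'
from h import *
from bench import ctrl
import cv2,sys
s=ctrl.get_state();r=ctrl.get_image("wrist");n=sys.argv[1];cv2.imwrite(f"pics/{n}.png",r["image"][:,:,::-1])
T=np.eye(4);T[:3,:3]=Ro.from_rotvec(s["tool_rot"]).as_matrix();T[:3,3]=s["position"]
np.savez(n+".npz",K=r["K"],world_to_cam=np.linalg.inv(T@r["hand_eye"]))
rim=np.array([.490,.261,.111])
for q in(0,15):rel(rim+l*.13,Rspare(q),s)
print(np.round(s["joint_positions"],2),r["hand_eye"].round(3).tolist())
E
python3 w.py w1
```

```text
time: 2.6
position: [0.4918, 0.0862, 0.156]
tool_rot: [2.012, 2.035, 0.7]
ft_force: [0.1, 0.2, 2.9]
grip_width: 0.998
grip_force: 0.0
shift [ 0.166  -0.0424 -0.0573] turn [ -5.93  -2.22 -16.99] norms 0.181 18.1
shift [ 0.166  -0.0424 -0.0573] turn [-6.15 -1.42 -2.01] norms 0.181 6.6
[ 0.06 -0.3  -0.16  2.31 -0.32  0.65  0.11] [[0.0, -0.958, -0.286, 0.077], [1.0, -0.0, 0.0, -0.0], [-0.0, -0.286, 0.958, -0.161], [0.0, 0.0, 0.0, 1.0]]
```

View pics/w1.png

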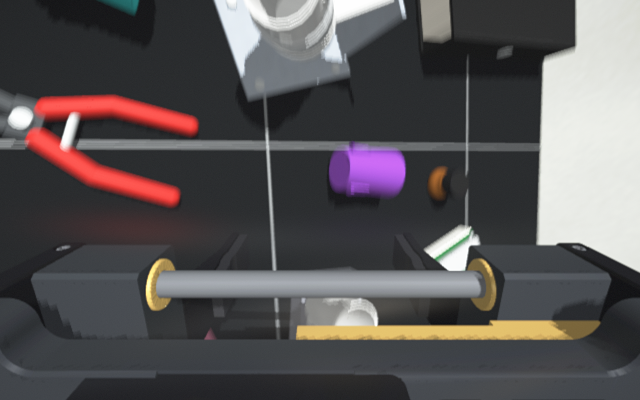

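The wrist view shows the spare at the top edge (290,10) with the purple decoy at (367,172), to be avoided. The arm is at its inner limit (j2), so I use a shorter standoff.

```bash
python3 - <<'E'
from h import *
from bench import ctrl
s=ctrl.get_state();rim=np.array([.490,.261,.111])
for q in(.06,.08):rel(rim+l*q,Rspare(15),s)
rel(rim+l*.08+[.03,.02,.04],Rspare(15),s)
E
```

```text
shift [ 0.1564 -0.0257  0.0087] turn [-6.59 -1.38 -0.84] norms 0.159 6.8
shift [ 0.1568 -0.028  -0.0111] turn [-6.59 -1.38 -0.84] norms 0.16 6.8
shift [ 0.1813  0.0166 -0.0288] turn [-6.59 -1.38 -0.84] norms 0.184 6.8
```

```bash
python3 -m handwheel '[{"x":0.04,"y":0.01,"z":-0.02,"wx":0,"wy":0,"wz":0},{"x":0.08,"y":0.015,"z":-0.02,"wx":-2,"wy":0,"wz":0},{"x":0.12,"y":0,"z":-0.015,"wx":-4,"wy":-1,"wz":0},{"x":0.157,"y":-0.02,"z":-0.011,"wx":-6.6,"wy":-1.4,"wz":-1},{"x":0.157,"y":-0.028,"z":-0.011,"wx":-6.6,"wy":-1.4,"wz":-1},{"x":0.157,"y":-0.028,"z":-0.011,"wx":-6.6,"wy":-1.4,"wz":-1},{"x":0.157,"y":-0.028,"z":-0.011,"wx":-6.6,"wy":-1.4,"wz":-1},{"x":0.157,"y":-0.028,"z":-0.011,"wx":-6.6,"wy":-1.4,"wz":-1}]' 
python3 w.py w2
```

```text
time: 3.32
position: [0.4638, 0.244, 0.1716]
tool_rot: [1.927, 1.947, 0.734]
ft_force: [-0.6, -1.0, 0.8]
grip_width: 0.999
grip_force: 0.0
shift [ 0.0043 -0.0122 -0.0633] turn [ -0.22   1.27 -15.71] norms 0.065 15.8
shift [ 0.0043 -0.0122 -0.0633] turn [-0.05  1.28 -0.71] norms 0.065 1.5
[-0.52 -0.3  -0.17  2.32  0.35  0.6  -0.92] [[0.0, -0.958, -0.286, 0.077], [1.0, -0.0, 0.0, -0.0], [-0.0, -0.286, 0.958, -0.161], [0.0, 0.0, 0.0, 1.0]]
```

View pics/w2.png

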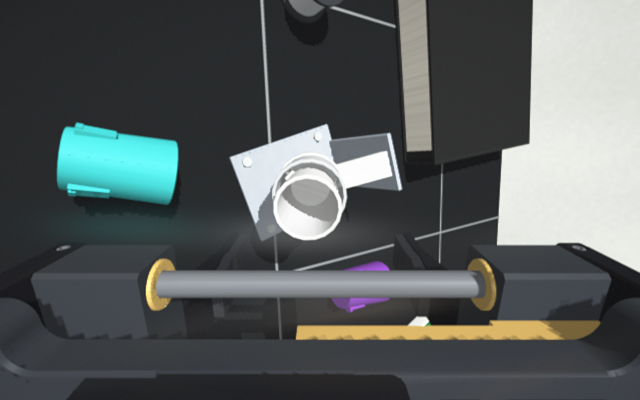

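The wrist view now shows the spare's rim ellipse centred about (309,203), between the fingers. I'll triangulate it with the other two views.

```bash
python3 - <<'E'
from h import *
import cv2
from bench import ctrl
im=cv2.imread("pics/w2.png");g=cv2.cvtColor(im,cv2.COLOR_BGR2GRAY)
m=(g[150:245,265:355]>205).astype(np.uint8)
print(cam("w2")[0].round(1).tolist())
# outer rim: radial last bright pixel around the guess, lower half + sides
c=np.array([309.,203.]);pts=[]
for a in np.radians(np.arange(-20,201,5)):
    rr=np.arange(25,46,.5);v=[g[int(round(c[1]+r*np.sin(a))),int(round(c[0]+r*np.cos(a)))] for r in rr]
    i=np.argmin(np.diff(cv2.blur(np.float32(v)[None],(3,1))[0]));pts.append(c+rr[i]*np.array([np.cos(a),np.sin(a)]))
pts=np.float32(pts);print(pts[::6].round(0).tolist())
e=cv2.fitEllipse(pts);print(e)
e=e[0]
X,er=tri([ray("w2",e),ray("top",(236.5,213.4)),ray("scene",(367.5,162))]);print(X.round(4),np.round(er,4))
X2,er=tri([ray("w2",e),ray("top",(236.5,213.4))]);print(X2.round(4))
P=plane("w2",e,.113);print("plane.113",P.round(4), plane("top",(236.5,213.4),.113).round(4),plane("scene",(367.5,162),.113).round(4))
s=ctrl.get_state();R=Ro.from_rotvec(s["tool_rot"])
for q in (X,P): print("tool",R.inv().apply(q-s["position"]).round(4))
E
```

```text
[[295.8, 0.0, 320.7], [0.0, 295.8, 201.0], [0.0, 0.0, 1.0]]
[[346.0, 190.0], [343.0, 209.0], [336.0, 225.0], [321.0, 237.0], [302.0, 240.0], [285.0, 232.0], [274.0, 216.0], [275.0, 197.0]]
((309.09423828125, 198.27053833007812), (72.79200744628906, 83.6832275390625), 13.17818546295166)
[0.4915 0.2618 0.1085] [0.0037 0.0041 0.0008]
[0.4902 0.2616 0.1121]
plane.113 [0.492  0.2648 0.113 ] [0.4882 0.2581 0.113 ] [0.4976 0.2571 0.113 ]
tool [ 0.0087 -0.0132  0.0696]
tool [ 0.0122 -0.0104  0.0666]
```

```bash
python3 -m handwheel '[{"x":0.008,"y":-0.009,"z":0.01,"wx":0,"wy":1.3,"wz":0},{"x":0.008,"y":-0.009,"z":0.028,"wx":0,"wy":1.3,"wz":0},{"x":0.008,"y":-0.009,"z":0.028,"wx":0,"wy":1.3,"wz":0},{"x":0.008,"y":-0.009,"z":0.028,"wx":0,"wy":1.3,"wz":0}]' 
python3 w.py w3; python3 - <<'E'
import cv2
im=cv2.imread("pics/w3.png");cv2.imwrite("pics/w3c.png",cv2.resize(im[130:330,200:440],None,fx=3,fy=3,interpolation=cv2.INTER_CUBIC))
E
```

```text
time: 3.7
position: [0.4727, 0.2535, 0.1444]
tool_rot: [1.934, 1.954, 0.757]
ft_force: [0.3, -0.0, -0.3]
grip_width: 1.002
grip_force: 0.0
shift [ 0.0008 -0.0044 -0.0919] turn [ -0.09   0.14 -16.05] norms 0.092 16.0
shift [ 0.0008 -0.0044 -0.0919] turn [-0.07  0.15 -1.05] norms 0.092 1.1
[-0.5  -0.24 -0.18  2.33  0.38  0.51 -0.96] [[0.0, -0.958, -0.286, 0.077], [1.0, -0.0, 0.0, -0.0], [-0.0, -0.286, 0.958, -0.161], [0.0, 0.0, 0.0, 1.0]]
```

View pics/w3c.png

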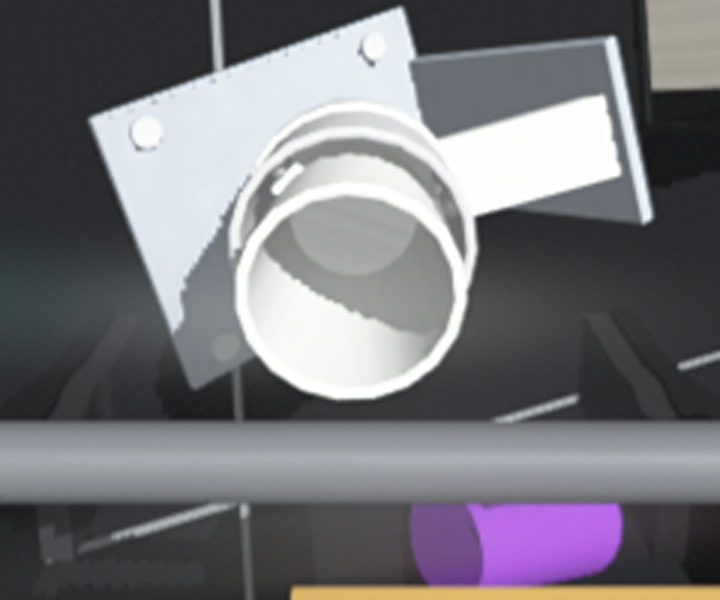

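Rim centred at crop (351,291) → image (317,227); the inner foot circle confirms the tool axis is aligned within about 1°. The rim lies at tool (-2.5,-2.5,40) mm. Advancing to straddle it, then closing.

```bash
python3 -m handwheel '[{"x":-0.0025,"y":-0.0025,"z":0.015,"wx":0,"wy":0,"wz":0},{"x":-0.0025,"y":-0.0025,"z":0.035,"wx":0,"wy":0,"wz":0},{"x":-0.0025,"y":-0.0025,"z":0.05,"wx":0,"wy":0,"wz":0},{"x":-0.0025,"y":-0.0025,"z":0.062,"wx":0,"wy":0,"wz":0},{"x":-0.0025,"y":-0.0025,"z":0.062,"wx":0,"wy":0,"wz":0},{"x":-0.0025,"y":-0.0025,"z":0.062,"wx":0,"wy":0,"wz":0}]' && python3 -m handwheel '[{"x":0,"y":0,"z":0,"wx":0,"wy":0,"wz":0},{"x":0,"y":0,"z":0,"wx":0,"wy":0,"wz":0},{"x":0,"y":0,"z":0,"wx":0,"wy":0,"wz":0},{"x":0,"y":0,"z":0,"wx":0,"wy":0,"wz":0},{"x":0,"y":0,"z":0,"wx":0,"wy":0,"wz":0},{"x":0,"y":0,"z":0,"wx":0,"wy":0,"wz":0}]' 0.045 10
python3 -c "
from bench import ctrl;import numpy as np
s=ctrl.get_state();print(np.round(s['joint_positions'],2),np.round(s['torque'],2))"
```

```text
time: 4.25
position: [0.5045, 0.2632, 0.0929]
tool_rot: [1.931, 1.956, 0.76]
ft_force: [0.1, 1.0, 1.0]
grip_width: 0.998
grip_force: 0.0
time: 4.75
position: [0.5038, 0.2641, 0.0927]
tool_rot: [1.929, 1.958, 0.761]
ft_force: [-5.2, 0.2, 3.8]
grip_width: 0.636
grip_force: 9.8
[-0.44 -0.07 -0.22  2.32  0.56  0.37 -1.12] [-0.08  0.75  0.15]
```

```bash
python3 -m handwheel '[{"x":0,"y":-0.001,"z":0,"wx":0,"wy":0,"wz":0},{"x":0,"y":-0.001,"z":0,"wx":0,"wy":0,"wz":0},{"x":0,"y":-0.001,"z":0,"wx":0,"wy":0,"wz":0},{"x":0,"y":-0.001,"z":0,"wx":0,"wy":0,"wz":0}]' 0.045 55
python3 -c "
from bench import ctrl;import numpy as np
s=ctrl.get_state();print(np.round(s['torque'],2))"
```

```text
time: 5.08
position: [0.5036, 0.2642, 0.0927]
tool_rot: [1.929, 1.958, 0.763]
ft_force: [-2.9, -3.0, 6.7]
grip_width: 0.621
grip_force: 54.7
[-0.36  0.4  -0.14]
```

```bash
python3 -m handwheel '[{"x":0,"y":0,"z":0,"wx":0,"wy":0,"wz":4},{"x":0,"y":0,"z":0,"wx":0,"wy":0,"wz":8},{"x":0,"y":0,"z":0,"wx":0,"wy":0,"wz":12},{"x":0,"y":0,"z":0,"wx":0,"wy":0,"wz":16},{"x":0,"y":0,"z":0,"wx":0,"wy":0,"wz":20},{"x":0,"y":0,"z":0,"wx":0,"wy":0,"wz":24},{"x":0,"y":0,"z":0,"wx":0,"wy":0,"wz":28},{"x":0,"y":0,"z":0,"wx":0,"wy":0,"wz":31},{"x":0,"y":0,"z":0,"wx":0,"wy":0,"wz":31},{"x":0,"y":0,"z":0,"wx":0,"wy":0,"wz":31}]'
python3 w.py w4; python3 - <<'E'
import cv2
from bench import ctrl;import numpy as np
s=ctrl.get_state();print(np.round(s['torque'],2),s["ft_force"])
im=cv2.imread("pics/w4.png");cv2.imwrite("pics/w4c.png",cv2.resize(im[130:330,200:440],None,fx=3,fy=3,interpolation=cv2.INTER_CUBIC))
E
```

```text
time: 5.92
position: [0.5034, 0.2644, 0.0925]
tool_rot: [2.49, 1.432, 0.884]
ft_force: [-4.3, -1.8, 5.9]
grip_width: 0.627
grip_force: 54.6
shift [ 0.0002 -0.001  -0.153 ] turn [ 2.00e-02 -1.10e-01 -4.69e+01] norms 0.153 46.9
shift [ 0.0002 -0.001  -0.153 ] turn [ 1.00e-02 -1.10e-01 -3.19e+01] norms 0.153 31.9
[-0.4  -0.07 -0.26  2.32  0.56  0.37 -1.66] [[0.0, -0.958, -0.285, 0.077], [1.0, -0.0, 0.001, 0.001], [-0.001, -0.285, 0.958, -0.161], [0.0, 0.0, 0.0, 1.0]]
[-0.27  0.65 -0.12] [-3.60778189 -1.03898869  6.40747138]
```

```bash
python3 -m handwheel '[{"x":0,"y":0,"z":-0.002,"wx":0,"wy":0,"wz":0},{"x":0,"y":0,"z":-0.005,"wx":0,"wy":0,"wz":0},{"x":0,"y":0,"z":-0.008,"wx":0,"wy":0,"wz":0},{"x":0,"y":0,"z":-0.01,"wx":0,"wy":0,"wz":0}]'
```

```text
time: 6.3
position: [0.4973, 0.2623, 0.1001]
tool_rot: [2.49, 1.433, 0.882]
ft_force: [-0.5, 0.0, -1.5]
grip_width: 0.623
grip_force: 54.9
```

Freed with very low force. Draw out the rest along the lean.

```bash
python3 -m handwheel '[{"x":0,"y":0,"z":-0.006,"wx":0,"wy":0,"wz":0},{"x":0,"y":0,"z":-0.012,"wx":0,"wy":0,"wz":0},{"x":0,"y":0,"z":-0.018,"wx":0,"wy":0,"wz":0},{"x":0,"y":0,"z":-0.024,"wx":0,"wy":0,"wz":0},{"x":0,"y":0,"z":-0.03,"wx":0,"wy":0,"wz":0},{"x":0,"y":0,"z":-0.036,"wx":0,"wy":0,"wz":0},{"x":0,"y":0,"z":-0.042,"wx":0,"wy":0,"wz":0},{"x":0,"y":0,"z":-0.048,"wx":0,"wy":0,"wz":0},{"x":0,"y":0,"z":-0.048,"wx":0,"wy":0,"wz":0}]'
python3 - <<'E'
from h import *
from bench import ctrl
s=ctrl.get_state();print(np.round(s["joint_positions"],2))
p=s["position"];d=p-[.5034,.2644,.0925];print("drawn",d@l, np.linalg.norm(d-l*(d@l)))
rel(p+[.0,-.0,.12],Ro.from_rotvec(s["tool_rot"]),s)
rel(p+[.06,-.0,.14],Rplace(),s)
r=ctrl.get_image("scene");cv=__import__("cv2");im=r["image"][:,:,::-1];cv.imwrite("pics/s5.png",cv.resize(im[100:250,280:440],None,fx=3,fy=3))
E
```

```text
time: 7.05
position: [0.4714, 0.2547, 0.141]
tool_rot: [2.489, 1.433, 0.886]
ft_force: [0.6, -0.0, -0.8]
grip_width: 0.622
grip_force: 54.9
[-0.46 -0.24 -0.22  2.34  0.37  0.49 -1.49]
drawn 0.05889028714607104 0.0003901284660619291
shift [ 0.0505  0.0471 -0.0981] turn [0. 0. 0.] norms 0.12 0.0
shift [ 0.0814  0.0997 -0.0815] turn [ 29.05 -20.21 -23.64] norms 0.152 42.6
```

View pics/s5.png

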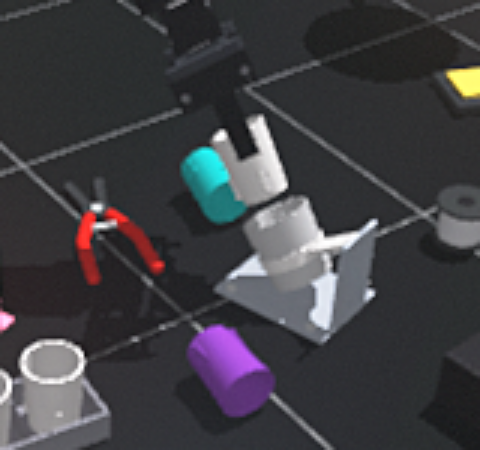

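The cup is clear of the holder (crop: held cup at (250,165), empty holder at (285,235)). Lift and bring it upright.

```bash
python3 -m handwheel '[{"x":0.015,"y":0.014,"z":-0.029,"wx":0,"wy":0,"wz":0},{"x":0.03,"y":0.028,"z":-0.058,"wx":0,"wy":0,"wz":0},{"x":0.05,"y":0.06,"z":-0.075,"wx":4,"wy":-3,"wz":-4},{"x":0.081,"y":0.1,"z":-0.0815,"wx":8,"wy":-6,"wz":-7},{"x":0.081,"y":0.1,"z":-0.0815,"wx":12,"wy":-9,"wz":-10},{"x":0.081,"y":0.1,"z":-0.0815,"wx":16,"wy":-12,"wz":-13},{"x":0.081,"y":0.1,"z":-0.0815,"wx":20,"wy":-15,"wz":-17},{"x":0.081,"y":0.1,"z":-0.0815,"wx":25,"wy":-17.5,"wz":-20},{"x":0.081,"y":0.1,"z":-0.0815,"wx":29,"wy":-20.2,"wz":-23.6},{"x":0.081,"y":0.1,"z":-0.0815,"wx":29,"wy":-20.2,"wz":-23.6}]'
python3 - <<'E'
from h import *
from bench import ctrl
s=ctrl.get_state();print(np.round(s["joint_positions"],2))
rel([.543,-.2386,.25],Rplace(),s)
rel([.55,0,.28],Rplace(),s)
E
```

```text
time: 7.93
position: [0.5338, 0.2548, 0.2765]
tool_rot: [-2.329, -2.108, 0.01]
ft_force: [-0.1, 1.8, -2.4]
grip_width: 0.622
grip_force: 54.9
[-0.57  0.18  0.09  1.52 -0.02  1.45 -0.58]
shift [-0.4899  0.0584  0.0286] turn [-0.27  0.27  0.01] norms 0.494 0.4
shift [-0.2519  0.0415 -0.0025] turn [-0.27  0.27  0.01] norms 0.255 0.4
```

```bash
python3 -m handwheel '[{"x":-0.04,"y":0.005,"z":0,"wx":0,"wy":0,"wz":0},{"x":-0.08,"y":0.01,"z":0,"wx":0,"wy":0,"wz":0},{"x":-0.12,"y":0.015,"z":0,"wx":0,"wy":0,"wz":0},{"x":-0.16,"y":0.02,"z":0,"wx":0,"wy":0,"wz":0},{"x":-0.2,"y":0.025,"z":0,"wx":0,"wy":0,"wz":0},{"x":-0.24,"y":0.03,"z":0,"wx":0,"wy":0,"wz":0},{"x":-0.28,"y":0.035,"z":0,"wx":0,"wy":0,"wz":0},{"x":-0.32,"y":0.04,"z":0,"wx":0,"wy":0,"wz":0},{"x":-0.36,"y":0.045,"z":0,"wx":0,"wy":0,"wz":0},{"x":-0.4,"y":0.05,"z":0,"wx":0,"wy":0,"wz":0}]'
python3 -m handwheel '[{"x":-0.04,"y":0.002,"z":0,"wx":0,"wy":0,"wz":0},{"x":-0.08,"y":0.004,"z":0.01,"wx":0,"wy":0,"wz":0},{"x":-0.12,"y":0.006,"z":0.02,"wx":0,"wy":0,"wz":0},{"x":-0.15,"y":0.008,"z":0.03,"wx":0,"wy":0,"wz":0},{"x":-0.17,"y":0.008,"z":0.04,"wx":0,"wy":0,"wz":0},{"x":-0.17,"y":0.008,"z":0.04,"wx":0,"wy":0,"wz":0},{"x":-0.17,"y":0.008,"z":0.04,"wx":0,"wy":0,"wz":0},{"x":-0.17,"y":0.008,"z":0.04,"wx":0,"wy":0,"wz":0}]'
python3 w.py w6 >/dev/null; python3 - <<'E'
from h import *
from bench import ctrl
s=ctrl.get_state();print(s["position"],s["time"],np.round(s["joint_positions"],2))
rel([.543,-.2386,.2],Rplace(),s)
E
```

```text
time: 8.77
position: [0.5404, -0.1508, 0.2798]
tool_rot: [2.331, 2.103, 0.001]
ft_force: [0.6, 0.9, -1.5]
grip_width: 0.62
grip_force: 54.9
time: 9.43
position: [0.5322, -0.3176, 0.24]
tool_rot: [2.33, 2.106, 0.001]
ft_force: [-0.4, 0.6, -1.0]
grip_width: 0.619
grip_force: 54.9
[ 0.53263946 -0.31715469  0.24037405] 9.4833 [ 0.06  0.27  0.53  1.52 -0.14  1.39  0.5 ]
shift [0.0792 0.0025 0.0404] turn [ 0.05 -0.    0.03] norms 0.089 0.1
```

View pics/w6.png

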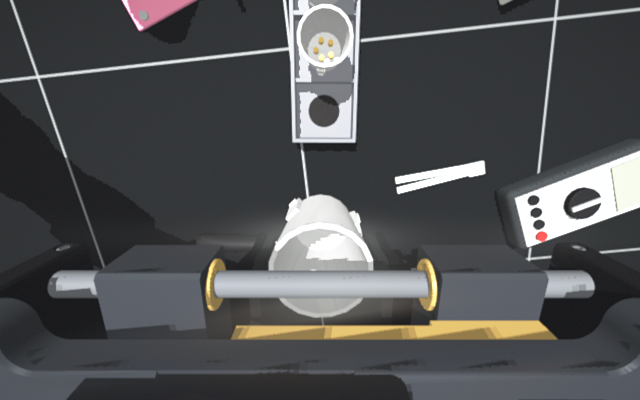

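The wrist view shows the empty cell with its dark floor hole at (324,110), tray end corners near (293,143)/(357,143), and the held cup's rim centred near (321,270).

```bash
python3 - <<'E'
from h import *
import cv2
from bench import ctrl
g=cv2.cvtColor(cv2.imread("pics/w6.png"),cv2.COLOR_BGR2GRAY)
sub=(g[88:132,302:348]<70).astype(np.uint8)
n,_,st,ce=cv2.connectedComponentsWithStats(sub);i=1+np.argmax(st[1:,4]);h=ce[i]+[302,88];print("hole",h,st[i])
H=plane("w6",h,.004);print("hole",H.round(4))
a,b=plane("w6",(292.5,143),.03),plane("w6",(357,143),.03);print(a.round(4),b.round(4),np.linalg.norm(a-b))
ax=np.array([.0998,.995,0]);print("cell from corners",((a+b)/2+ax*(.002+.035)).round(4), "cfr top", [.5426,-.2386])
s=ctrl.get_state();R=Ro.from_rotvec(s["tool_rot"])
# rim extents rows on plane tool z=-.022
K,W=cam("w6");c,_=ray("w6",(0,0))
for zt in(-.018,-.022):
  o=[]
  for p in((321.5,222),(321.5,318),(270,268),(373,268)):
    c,d=ray("w6",p);cl=R.inv().apply(c-s["position"]);dl=R.inv().apply(d);o.append((cl+dl*(zt-cl[2])/dl[2])[:2])
  print(zt,np.round(o,4).tolist())
cv2.imwrite("pics/w6c.png",cv2.resize(g[190:330,240:400],None,fx=4,fy=4,interpolation=cv2.INTER_CUBIC))
rel([*H[:2],.2],Rplace(),s)
E
```

```text
hole [327.85365854  99.95121951] [ 17   7  19  11 123]
hole [ 0.5515 -0.2264  0.004 ]
[ 0.5026 -0.2732  0.03  ] [ 0.5819 -0.2812  0.03  ] 0.0797433294072834
cell from corners [ 0.5459 -0.2404  0.03  ] cfr top [0.5426, -0.2386]
-0.018 [[0.0227, 0.0007], [-0.0356, 0.0006], [-0.0037, -0.0271], [-0.0038, 0.0284]]
-0.022 [[0.0242, 0.0007], [-0.0325, 0.0006], [-0.0014, -0.0263], [-0.0015, 0.0276]]
shift [0.0921 0.0097 0.0404] turn [ 0.05 -0.    0.03] norms 0.101 0.1
```

```bash
python3 -m handwheel '[{"x":0.04,"y":0.002,"z":0,"wx":0,"wy":0,"wz":0},{"x":0.075,"y":0.0035,"z":0.01,"wx":0,"wy":0,"wz":0},{"x":0.083,"y":0.0035,"z":0.04,"wx":0,"wy":0,"wz":0},{"x":0.083,"y":0.0035,"z":0.07,"wx":0,"wy":0,"wz":0},{"x":0.083,"y":0.0035,"z":0.1,"wx":0,"wy":0,"wz":0},{"x":0.083,"y":0.0035,"z":0.115,"wx":0,"wy":0,"wz":0},{"x":0.083,"y":0.0035,"z":0.115,"wx":0,"wy":0,"wz":0},{"x":0.083,"y":0.0035,"z":0.115,"wx":0,"wy":0,"wz":0}]'
python3 - <<'E'
from h import *
from bench import ctrl
import cv2
s=ctrl.get_state();rel([.5445,-.235,.065],Rplace(),s)
a=ctrl.get_image("scene")["image"][:,:,::-1];b=ctrl.get_image("wrist")["image"][:,:,::-1]
cv2.imwrite("pics/p7.png",np.hstack([cv2.resize(a[190:290,190:310],(480,400),interpolation=cv2.INTER_CUBIC),cv2.resize(b[100:350,220:420],(320,400))]))
E
```

```text
time: 10.15
position: [0.544, -0.2352, 0.1251]
tool_rot: [-2.328, -2.109, 0.001]
ft_force: [-0.2, -0.4, -1.5]
grip_width: 0.621
grip_force: 54.9
shift [0.0003 0.0005 0.0601] turn [-0.04  0.03  0.05] norms 0.06 0.1
```

View pics/p7.png

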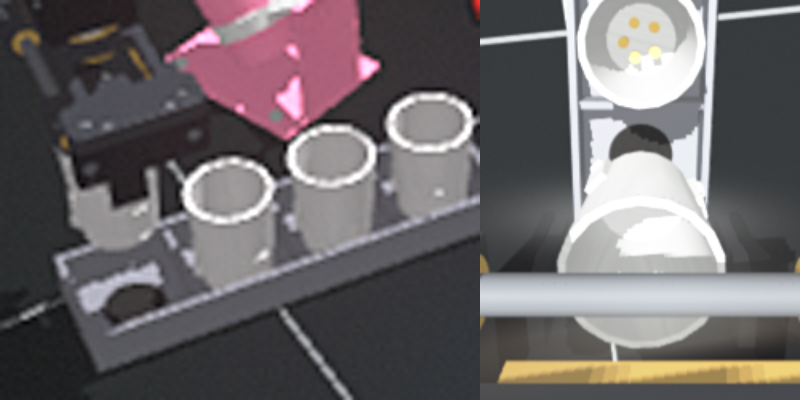

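The cup hangs centred over the empty cell's hole, clear of its neighbour. Lowering.

```bash
python3 -m handwheel '[{"x":0,"y":0,"z":0.02,"wx":0,"wy":0,"wz":0},{"x":0,"y":0,"z":0.037,"wx":0,"wy":0,"wz":0},{"x":0,"y":0,"z":0.05,"wx":0,"wy":0,"wz":0},{"x":0,"y":0,"z":0.059,"wx":0,"wy":0,"wz":0},{"x":0,"y":0,"z":0.062,"wx":0,"wy":0,"wz":0},{"x":0,"y":0,"z":0.062,"wx":0,"wy":0,"wz":0}]'; python3 -m handwheel '[{"x":0,"y":0,"z":0.001,"wx":0,"wy":0,"wz":0},{"x":0,"y":0,"z":0.002,"wx":0,"wy":0,"wz":0},{"x":0,"y":0,"z":0.003,"wx":0,"wy":0,"wz":0},{"x":0,"y":0,"z":0.003,"wx":0,"wy":0,"wz":0}]'
```

```text
time: 10.75
position: [0.5435, -0.2369, 0.0627]
tool_rot: [-2.331, -2.106, 0.002]
ft_force: [0.1, 0.1, -0.5]
grip_width: 0.622
grip_force: 54.9
time: 11.08
position: [0.5438, -0.237, 0.0602]
tool_rot: [2.33, 2.106, -0.001]
ft_force: [-0.4, 0.1, -0.7]
grip_width: 0.623
grip_force: 54.9
```

```bash
python3 -m handwheel '[{"x":0,"y":0,"z":0.001,"wx":0,"wy":0,"wz":0},{"x":0,"y":0,"z":0.002,"wx":0,"wy":0,"wz":0},{"x":0,"y":0,"z":0.003,"wx":0,"wy":0,"wz":0},{"x":0,"y":0,"z":0.003,"wx":0,"wy":0,"wz":0}]'; python3 -m handwheel '[{"x":0,"y":0,"z":0.001,"wx":0,"wy":0,"wz":0},{"x":0,"y":0,"z":0.002,"wx":0,"wy":0,"wz":0},{"x":0,"y":0,"z":0.002,"wx":0,"wy":0,"wz":0}]'
```

```text
time: 11.42
position: [0.5433, -0.2368, 0.0566]
tool_rot: [-2.331, -2.106, 0.002]
ft_force: [0.4, -0.5, -1.4]
grip_width: 0.626
grip_force: 54.9
time: 11.67
position: [0.5434, -0.2368, 0.0546]
tool_rot: [-2.331, -2.106, 0.002]
ft_force: [0.4, -0.6, -1.2]
grip_width: 0.621
grip_force: 54.9
```

```bash
python3 -m handwheel '[{"x":0,"y":0,"z":0.001,"wx":0,"wy":0,"wz":0},{"x":0,"y":0,"z":0.0015,"wx":0,"wy":0,"wz":0},{"x":0,"y":0,"z":0.0015,"wx":0,"wy":0,"wz":0}]'; python3 -m handwheel '[{"x":0,"y":0,"z":0.001,"wx":0,"wy":0,"wz":0},{"x":0,"y":0,"z":0.0015,"wx":0,"wy":0,"wz":0},{"x":0,"y":0,"z":0.0015,"wx":0,"wy":0,"wz":0}]'
```

```text
time: 11.92
position: [0.5434, -0.2369, 0.0532]
tool_rot: [-2.331, -2.106, 0.002]
ft_force: [-0.5, -0.4, -2.0]
grip_width: 0.625
grip_force: 54.9
time: 12.17
position: [0.5434, -0.2369, 0.0517]
tool_rot: [-2.331, -2.106, 0.002]
ft_force: [0.3, -0.1, -0.6]
grip_width: 0.624
grip_force: 54.9
```

```bash
python3 -m handwheel '[{"x":0,"y":0,"z":0.001,"wx":0,"wy":0,"wz":0},{"x":0,"y":0,"z":0.0015,"wx":0,"wy":0,"wz":0},{"x":0,"y":0,"z":0.0015,"wx":0,"wy":0,"wz":0}]'; python3 -m handwheel '[{"x":0,"y":0,"z":0.0008,"wx":0,"wy":0,"wz":0},{"x":0,"y":0,"z":0.001,"wx":0,"wy":0,"wz":0},{"x":0,"y":0,"z":0.001,"wx":0,"wy":0,"wz":0}]'
```

```text
time: 12.42
position: [0.5436, -0.237, 0.0512]
tool_rot: [2.331, 2.106, -0.001]
ft_force: [-3.2, 0.9, 4.3]
grip_width: 0.623
grip_force: 54.7
time: 12.67
position: [0.5437, -0.237, 0.0511]
tool_rot: [2.331, 2.106, -0.001]
ft_force: [-4.3, 1.3, 11.3]
grip_width: 0.619
grip_force: 54.5
```

Contact at TCP z ≈ 51 mm, as predicted. Ease off 1 mm, soften the grip, release and rise.

```bash
python3 -m handwheel '[{"x":0,"y":0,"z":-0.001,"wx":0,"wy":0,"wz":0},{"x":0,"y":0,"z":-0.001,"wx":0,"wy":0,"wz":0},{"x":0,"y":0,"z":-0.001,"wx":0,"wy":0,"wz":0}]' 0.045 4; python3 -m handwheel '[{"x":0,"y":0,"z":0,"wx":0,"wy":0,"wz":0},{"x":0,"y":0,"z":0,"wx":0,"wy":0,"wz":0},{"x":0,"y":0,"z":0,"wx":0,"wy":0,"wz":0},{"x":0,"y":0,"z":0,"wx":0,"wy":0,"wz":0},{"x":0,"y":0,"z":0,"wx":0,"wy":0,"wz":0},{"x":0,"y":0,"z":0,"wx":0,"wy":0,"wz":0}]' 0.085
```

```text
time: 12.92
position: [0.5437, -0.2371, 0.0508]
tool_rot: [2.33, 2.106, -0.001]
ft_force: [-1.8, 0.8, 4.7]
grip_width: 0.641
grip_force: 3.8
time: 13.42
position: [0.5434, -0.2369, 0.0502]
tool_rot: [-2.331, -2.106, 0.002]
ft_force: [-0.6, -0.6, 0.5]
grip_width: 0.954
grip_force: 0.0
```

```bash
python3 -m handwheel '[{"x":0,"y":0,"z":-0.015,"wx":0,"wy":0,"wz":0},{"x":0,"y":0,"z":-0.035,"wx":0,"wy":0,"wz":0},{"x":0,"y":0,"z":-0.07,"wx":0,"wy":0,"wz":0},{"x":0,"y":0,"z":-0.11,"wx":0,"wy":0,"wz":0},{"x":-0.04,"y":0,"z":-0.15,"wx":0,"wy":0,"wz":0},{"x":-0.08,"y":0,"z":-0.17,"wx":0,"wy":0,"wz":0},{"x":-0.12,"y":0,"z":-0.17,"wx":0,"wy":0,"wz":0},{"x":-0.15,"y":0,"z":-0.17,"wx":0,"wy":0,"wz":0},{"x":-0.15,"y":0,"z":-0.17,"wx":0,"wy":0,"wz":0}]'
python3 - <<'E'
from bench import ctrl
import cv2,numpy as np
a=ctrl.get_image("scene")["image"][:,:,::-1];b=ctrl.get_image("top")["image"][:,:,::-1]
cv2.imwrite("pics/end.png",np.vstack([cv2.resize(a[130:330,180:420],(600,300)),cv2.resize(b[80:280,200:500],(600,300))]))
E
```

```text
time: 14.17
position: [0.5241, -0.3963, 0.2219]
tool_rot: [2.338, 2.09, -0.012]
ft_force: [-2.1, -0.2, -0.0]
grip_width: 0.976
grip_force: 0.0
```

View pics/end.png

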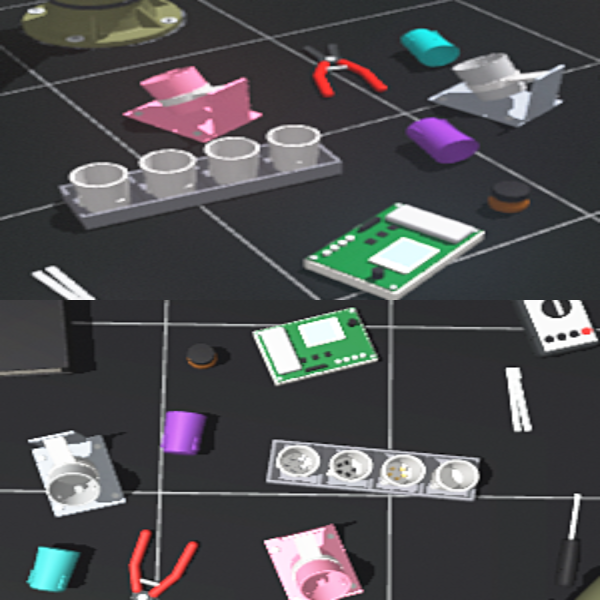

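All four cells now hold upright cups. The holder is empty, and everything else stands where it was.

```bash
python3 -c "
from bench import ctrl;print(ctrl.close_job())"
```

```text
the job is handed in; nothing more can be done
None
```

The spare cup was twisted about 31° while still nested, drawn out along the lean and set upright in the tray's empty end cell; I released it and handed the job in at about 14 s, with the other things seen unmoved in the last pictures.

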